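# Make up two assembly kits

### The job

Make up the two kits for the assembly line, one part upright in the middle of each pocket. Long tray, starting from the pocket next to the tab: the rectangular housing, then the flat battery cell, then the finned heat sink; short tray: the round housing in the pocket next to the tab and the thin cylindrical cell in the other. Leave the fat cylindrical cell in its place in the stock and do not disturb the screwdriver or the bottle.

Things in the scene. Friction and masses are not known exactly. Their poses are not given: they have to be found in the camera images.
- rect_housing: Rectangular white plastic housing, an open-topped box 48 (x) x 36 (y) x 24 mm high, walls 3 mm. Starts upright among the other parts, 80 to 130 mm from its neighbours, any yaw, in the wide black stock tray in mid-bench (floor 3 mm, rim 13 mm above the bench). Origin: centre of its underside; z up.
- round_housing: Round white plastic housing, an open-topped cup 44 mm in diameter, 24 mm high, wall 3 mm. Starts upright among the other parts, 80 to 130 mm from its neighbours, any yaw, in the wide black stock tray in mid-bench (floor 3 mm, rim 13 mm above the bench). Origin: centre of its underside; z up.
- flat_cell: Flat rectangular battery cell in an aluminium can, 46 (x) x 16 (y) x 34 mm high, terminals on top. Starts upright among the other parts, 80 to 130 mm from its neighbours, any yaw, in the wide black stock tray in mid-bench (floor 3 mm, rim 13 mm above the bench). Origin: centre of its underside; z up.
- thin_cell: Thin cylindrical steel battery cell, 17 mm in diameter, 34 mm high, standing on end. Starts upright among the other parts, 80 to 130 mm from its neighbours, any yaw, in the wide black stock tray in mid-bench (floor 3 mm, rim 13 mm above the bench). Origin: centre of its underside; z up.
- heat_sink: Square aluminium heat sink, 32 x 32 x 24 mm high, six upright fins running along its x; solid to the grip on all four sides. Starts upright among the other parts, 80 to 130 mm from its neighbours, any yaw, in the wide black stock tray in mid-bench (floor 3 mm, rim 13 mm above the bench). Origin: centre of its underside; z up.
- fat_cell: Fat cylindrical steel battery cell, 28 mm in diameter, 34 mm high, standing on end; belongs to neither kit. Starts upright among the other parts, 80 to 130 mm from its neighbours, any yaw, in the wide black stock tray in mid-bench (floor 3 mm, rim 13 mm above the bench). Origin: centre of its underside; z up.
- long_tray: Long grey kit tray, 210 (x) x 72 (y) mm, three pockets in a row. Fixed; floor and walls 3 mm thick, wall tops 13 mm above the bench; pockets 66 x 66 mm inside. Origin: centre of underside; x along the row to the flat tab (34 wide, 24 long) on one end, pointing away from the robot within 13 degrees. Pocket centres x = +69 (at tab), 0, -69 mm, y = 0. Left or right of the stock.
- short_tray: Short grey kit tray, 141 (x) x 72 (y) mm, two pockets in a row. Fixed; floor and walls 3 mm thick, wall tops 13 mm above the bench; pockets 66 x 66 mm inside. Origin: centre of underside; x along the row to the flat tab (34 wide, 24 long) on one end, pointing away from the robot within 13 degrees. Pocket centres x = +34.5 (at tab), -34.5 mm, y = 0. Across the stock from the long one.
- screwdriver: Bystander: a screwdriver 170 mm long lying across the bench beyond the stock tray. Origin: under the middle of its length; x along it towards the blade.
- bottle: Bystander: a white plastic bottle 50 mm in diameter, 110 mm tall with blue cap, standing off the far left corner of the stock tray. Origin: centre of its underside.

How it is judged (in metres and radians):
At the end, for the whole second after the job is handed in: Each of the five parts stands upright (within 0.15 rad) on the floor of its own pocket, within 13 mm of the pocket's centre along and across the tray, and is at rest; the fat cell, the screwdriver and the bottle are within 20 mm of where they started (x of rect_housing in the frame of long_tray between 0.056 and 0.082 m and y of rect_housing in the frame of long_tray between -0.013 and 0.013 m and z of each of rect_housing, flat_cell, heat_sink in the frame of long_tray below 0.006 m and angle between each of rect_housing, flat_cell, heat_sink, round_housing, thin_cell's own z axis and vertical below 0.15 rad and linear speed of each of rect_housing, flat_cell, heat_sink, round_housing, thin_cell below 0.02 m/s and angular speed of each of rect_housing, flat_cell, heat_sink, round_housing, thin_cell below 0.2 rad/s and x of flat_cell in the frame of long_tray between -0.013 and 0.013 m and y of flat_cell in the frame of long_tray between -0.013 and 0.013 m and x of heat_sink in the frame of long_tray between -0.082 and -0.056 m and y of heat_sink in the frame of long_tray between -0.013 and 0.013 m and x of round_housing in the frame of short_tray between 0.0215 and 0.0475 m and y of round_housing in the frame of short_tray between -0.013 and 0.013 m and z of each of round_housing, thin_cell in the frame of short_tray below 0.006 m and x of thin_cell in the frame of short_tray between -0.0475 and -0.0215 m and y of thin_cell in the frame of short_tray between -0.013 and 0.013 m and distance of each of fat_cell, screwdriver, bottle from where it was at the start of the episode below 0.02 m); the robot touches nothing.
It fails at once if the fat cell is displaced by more than 20 mm (distance of fat_cell from where it was at the start of the episode above 0.02 m).
It fails at once if the screwdriver is displaced by more than 20 mm (distance of screwdriver from where it was at the start of the episode above 0.02 m).
It fails at once if the bottle is displaced by more than 20 mm (distance of bottle from where it was at the start of the episode above 0.02 m).
It also fails if it takes over 120 s, if anything falls off the work surface, if the arm or the gripper's body presses on something with over 40 N, if the wrist force passes 120 N, or if a joint passes its speed limit or range.

### The arm

A 6-joint arm with a two-finger parallel gripper is mounted at the origin on the work surface. World frame = base frame: x ahead of the robot, y to its left, z up, the work surface at z = 0. Lengths are in mm, angles in rad, forces in N, time in s.
With the tool pointing down it reaches from about 350 to 775 mm from the base axis. Payload 7.3 kg.
Tool frame: the origin (TCP) lies at the very end of the fingers, on their centre line; the grasp point (between the pads) lies 19 mm behind it; z points along the fingers, y is the line along which they close (so a half turn about z gives the same grasp; the last joint's range is limited). The gripper opens to 92 mm and grips with 3 to 60 N. Pads are 19 mm wide; open, the fingers measure 130 mm over their backs; the gripper's body (75 mm by 190 mm) begins 47 mm behind the grasp point.
Start: joints at [1.123, 0.342, 1.524, -0, 1.275, -0.146], TCP at [156.036, 501.296, 226.741] pointing down, gripper open.
Joint ranges: [-2.53, 2.53], [-0.77, 2.02], [0.04, 2.7], [-1, 4.14], [0.28, 2.66], [-3.11, 3.11]. Speed limits (rad/s): [2.57, 2.57, 3.14, 3.14, 3.14, 3.14].

### API

Orientations are given as [roll, pitch, yaw] about the fixed x, y, z axes, in that order (R = Rz(yaw) Ry(pitch) Rx(roll)).
In Python, from plant import get_obs, vision, workorder gives the robot as it stands.
- The arm moves only by the shell command python3 -m pendant 'ROWS' [OPENING]. ROWS is a JSON object of lists of equal length, an entry for each row: "dp": the shift along the tool's x, y, z in m, a list of three; "rotation": the turn, a rotation vector about the tool's x, y, z in rad, a list of three. A call has 1 to 8 rows; each row is the pose to reach, as a shift and turn from the pose commanded when the call began, along the tool's axes at that moment; what a row does not reach only later rows make up. A row lasts 1/8 s, in which the tool goes at most 62.5 mm and 10.7 degrees, less where a joint would pass 70% of its speed; a pose out of reach is approached as far as the arm can. A call with a gripper value outside its range is refused whole. OPENING is the finger opening in m, from 0 to 0.0918, set as the call begins (- or left out, the last holds). The fingers move at their own pace and stop on an object; the grip force is fixed at half the most. Time passes only in rows, so rows that repeat a pose let the fingers close. It gives the time, the measured TCP pose, the force, the opening and the grip force at its end, in the units of the state.
- get_obs(): the state, without advancing time (a new reading comes with each control period).
- vision.capture(name): name is "scene" or "top" or "wrist"; returns a dict with "pixels" (384x512x3 uint8, red, green, blue), "vfov" (degrees; the focal length in pixels is half the picture's height over the tangent of half this angle, whatever the lens; pixels are square), "cx", "cy" (the principal point, pixels), "pose" (4x4, takes a point from camera to world coordinates); the wrist camera has in their place "T_tool_cam" (4x4, takes a point from camera to tool coordinates, whose origin is the TCP and whose axes are the flange's). Camera axes: x right, y up, looking along -z (the intrinsics and any distortion apply to the point x, -y, -z); pixel columns grow to the right and rows downward; lengths in mm; the calibration is good to about 2 mm. A picture is of the moment at which its call begins: read the wrist's pose just before it. There is no depth.
- workorder.close_job(): hands the job in; it is judged then, once.
The state is a dict: "time": time; "joint_positions": joint angles; "dq": joint speeds; "tau": joint torques, N m; "tool_pos": TCP position; "tcp_rot": TCP orientation; "contact_force": force on the tool from outside, world axes, zero at the start; "moment": the same for the moment, N m; "grip_width": finger opening in mm; "finger_force": force on a finger pad.
Only numpy, scipy, OpenCV 4.12 (cv2) and the standard library are available. Lean on these libraries where they do the work, as an engineer would, in place of code of your own. Each camera call takes 0.05 s, during which the arm holds its last target. There are 200 camera calls.

## Working session

There is one attempt and no reset: what is moved stays moved. The work goes in short steps, Python scripts to look and compute and a shell command to move; the robot and the scene stay as the last step left them, time stands still between calls to the robot, and variables do not carry over. Pictures are saved under pics/ and viewed, at most 14 in all, crops included, and the job is handed in when it is done.

```bash
ls; mkdir -p pics; python3 - <<'E'
from plant import get_obs, vision
import cv2, numpy as np
o=get_obs(); print({k:o[k] for k in ("time","tool_pos","tcp_rot","grip_width")})
for n in ("top","scene"):
    c=vision.capture(n); cv2.imwrite(f"pics/{n}0.png",c["pixels"][:,:,::-1]); 
    print(n,{k:(np.round(v,4).tolist() if k=="pose" else v) for k,v in c.items() if k!="pixels"})
E
```

```text
pics
{'time': 0.0, 'tool_pos': array([155.86564254, 500.90547089, 226.06491268]), 'tcp_rot': array([-3.14009143e+00, -2.10045765e-04,  2.83976792e+00]), 'grip_width': 91.88520788192433}
top {'vfov': 56.37663272980819, 'cx': 257.30385165563547, 'cy': 194.34505839923548, 'pose': [[0.0187, 0.9848, -0.1728, 454.8633], [-0.9997, 0.0208, 0.0102, 4.5178], [0.0137, 0.1726, 0.9849, 901.1532], [0.0, 0.0, 0.0, 1.0]]}
scene {'vfov': 47.091056529992, 'cx': 249.0250754024643, 'cy': 189.53742581870276, 'pose': [[-0.5831, -0.6147, 0.5312, 1136.6757], [0.8123, -0.4501, 0.3709, 377.8698], [0.0111, 0.6477, 0.7618, 766.8109], [0.0, 0.0, 0.0, 1.0]]}
```

View pics/top0.png

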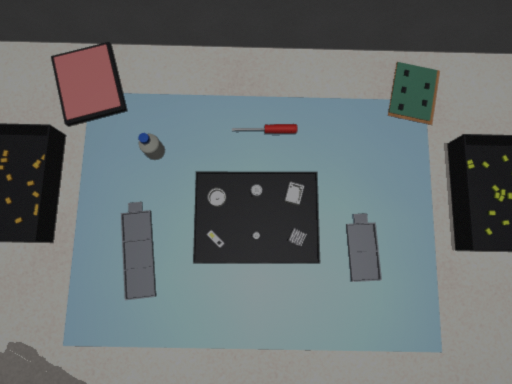

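View pics/scene0.png

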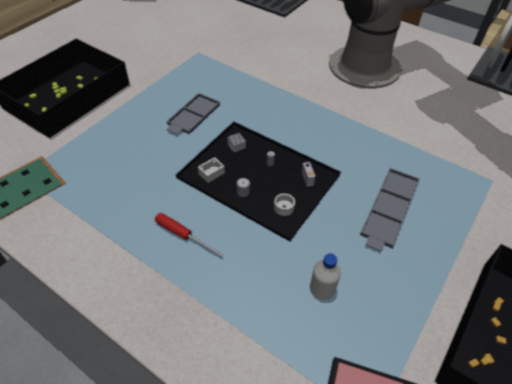

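Top view: stock tray at (195–318, 172–263), holding round housing (217,197), fat cell (257,190), rect housing (295,193), flat cell (216,239), thin cell (256,236) and heat sink (298,237). The long tray is on the left with its tab at (135,208), and the short tray is on the right with its tab at (360,218). The scene view shows the same layout from the far side. I'll enlarge both.

```bash
python3 - <<'E'
import cv2, numpy as np
t=cv2.imread("pics/top0.png"); s=cv2.imread("pics/scene0.png")
def crop(im,x,y,w,h,k,g=1.0):
    c=cv2.resize(im[y:y+h,x:x+w],None,fx=k,fy=k,interpolation=cv2.INTER_CUBIC)
    c=np.clip(c*g,0,255).astype(np.uint8)
    for i in range(x-x%10+10,x+w,10): cv2.line(c,(int((i-x+.5)*k),0),(int((i-x+.5)*k),12 if i%50 else 30),(0,255,255),1)
    for j in range(y-y%10+10,y+h,10): cv2.line(c,(0,int((j-y+.5)*k)),(12 if j%50 else 30,int((j-y+.5)*k)),(0,255,255),1)
    return c
cv2.imwrite("pics/top_stock.png",crop(t,190,170,133,98,6))
cv2.imwrite("pics/top_trays.png",np.hstack([crop(t,110,200,65,99,6,1.5),crop(t,335,200,65,99,6,1.5)]))
cv2.imwrite("pics/scene_stock.png",crop(s,175,122,170,112,4.7))
cv2.imwrite("pics/scene_trays.png",np.hstack([crop(s,355,160,75,95,5,1.5),crop(s,155,70,75,95,5,1.5)]))
E
```

```text
(no output)
```

View pics/top_stock.png

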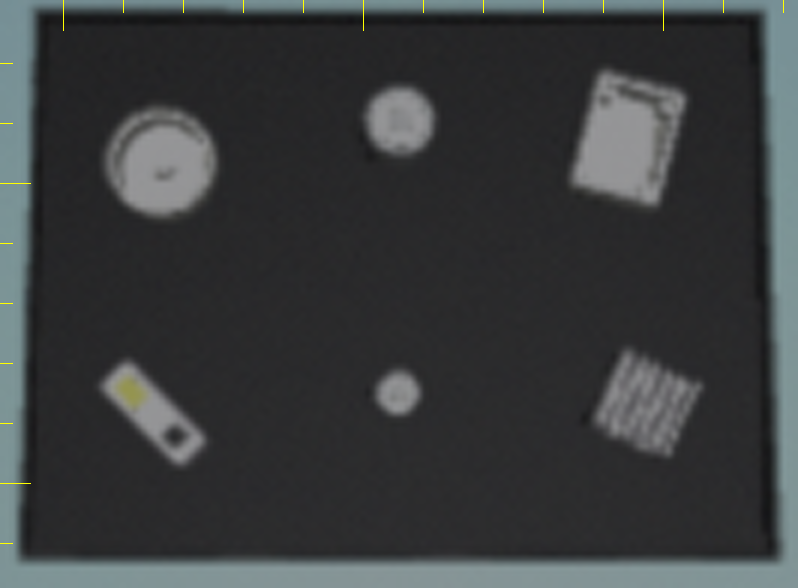

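View pics/top_trays.png

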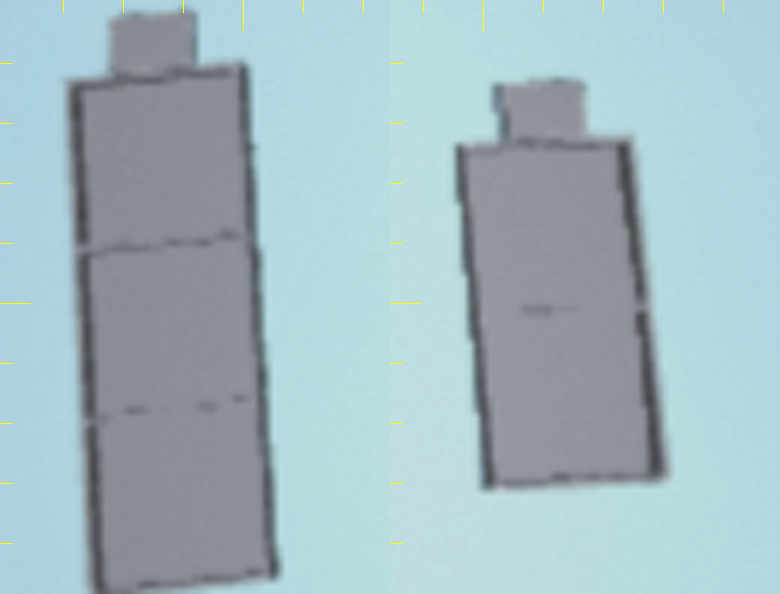

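View pics/scene_stock.png

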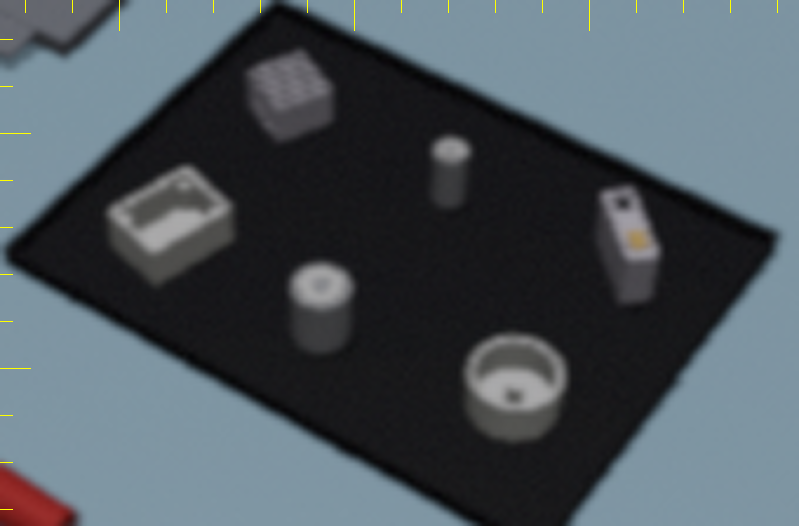

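View pics/scene_trays.png

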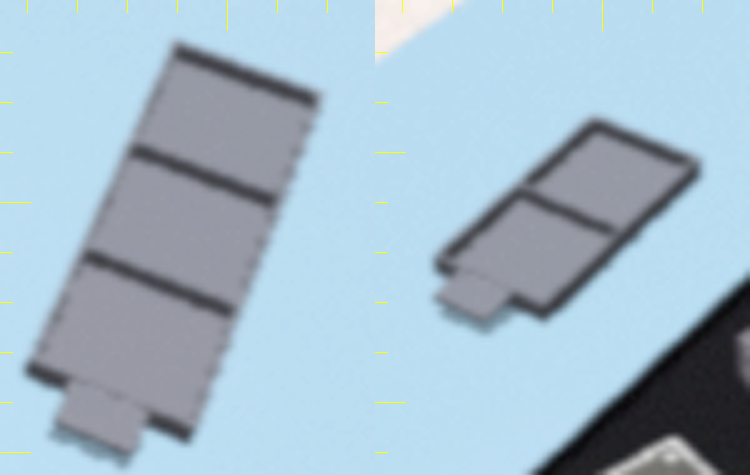

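The crops let me read corners by hand. In the top crop, the rect housing's top corners are (604,70), (686,93), (657,207) and (572,187). The flat cell lies diagonally around (153,413), the heat sink is around (649,403), and the tray corners are clear. I'll triangulate both views.

```bash
cat > geo.py <<'E'
import numpy as np, cv2
from plant import vision
def P(c):
    f=192/np.tan(np.radians(c["vfov"]/2)); T=np.array(c["pose"]); W=np.linalg.inv(T)
    K=np.array([[f,0,c["cx"]],[0,f,c["cy"]],[0,0,1]])@np.diag([1,-1,-1])
    return K@W[:3]
def tri(P1,P2,a,b):
    X=cv2.triangulatePoints(P1,P2,np.array(a,float).T,np.array(b,float).T); return (X[:3]/X[3]).T
def onz(Pm,uv,z):
    H=Pm[:,[0,1,3]].copy(); H[:,2]+=Pm[:,2]*z
    q=np.linalg.solve(H,np.c_[np.array(uv,float),np.ones(len(uv))].T); return (q[:2]/q[2]).T
E
cat > m.py <<'E'
from geo import *
A=P(vision.capture("top")); B=P(vision.capture("scene"))
ts=lambda p:np.array(p)/6+[189.5,169.5]; ss=lambda p:np.array(p)/4.7+[174.5,121.5]
D={"rect":([(604,70),(686,93),(657,207),(572,187)],[(156,250),(108,209),(185,166),(233,208)],27),
"round":([(161,161)],[(516,374)],27),"fat":([(400,121)],[(321,285)],37),"thin":([(398,394)],[(451,150)],37),
"flat":([(127,361),(100,387),(180,466),(207,440)],[(627,262),(659,252),(632,186),(601,190)],37),
"heat":([(628,349),(702,383),(670,457),(595,422)],[(279,110),(247,73),(303,50),(333,92)],27)}
def show(n,a,b,z):
    X=tri(A,B,a,b); t=onz(A,a,z); s=onz(B,b,z)
    yaw=lambda q:np.round([np.degrees(np.arctan2(*(q[i]-q[j])[1::-1])) for i,j in((0,1),(3,2),(0,3),(1,2))],1) if len(q)==4 else ""
    print(n,"tri",X.mean(0).round(1),"top@z",t.mean(0).round(1),"scene@z",s.mean(0).round(1),"yaws",yaw(t),yaw(s))
for n,(a,b,z) in D.items(): show(n,ts(a),ss(b),z)
show("long",np.array([(68,80),(243,65),(272,577),(95,592)])/6+[109.5,199.5],np.array([(190,432),(28,363),(175,42),(320,97)])/5+[354.5,159.5],13)
show("short",np.array([(463-390,146),(632-390,138),(665-390,478),(492-390,487)])/6+[334.5,199.5],np.array([(545-375,310),(437-375,262),(596-375,117),(702-375,162)])/5+[154.5,69.5],13)
E
python3 m.py
```

```text
rect tri [614.1 -96.2  26.5] top@z [614.5 -96.7] scene@z [614.4 -95.5] yaws [ 75.2  77.8 -14.8 -14.2] [ 78.7  76.8 -16.3 -14.7]
round tri [601.2  97.2  25.1] top@z [601.2  96.6] scene@z [602.4  98.2] yaws  
fat tri [618.2  -1.4  36.5] top@z [618.1  -1.4] scene@z [618.5  -1. ] yaws  
thin tri [506.9  -2.6  35.5] top@z [507.   -2.8] scene@z [508.1  -1.7] yaws  
flat tri [497.3  94.9  36.4] top@z [497.4  94.6] scene@z [497.7  95.3] yaws [-44.4 -44.8  47.1  47.2] [-31.8 -43.7  46.   47.4]
heat tri [ 505.7 -103.9   25.4] top@z [ 506.1 -104.5] scene@z [ 506.9 -102.3] yaws [ 66.3  66.1 -24.1 -23.6] [ 67.8  62.3 -28.  -22.4]
long tri [458.5 285.6   9.3] top@z [458.6 283.8] scene@z [461.3 286.5] yaws [96.2 95.7  7.8  7.2] [96.7 96.   7.3  7.3]
short tri [ 474.1 -268.4    8.7] top@z [ 474.4 -268. ] scene@z [ 477.4 -264. ] yaws [93.8 93.9  3.5  3.4] [94.3 93.1  3.8  4.7]
```

```bash
cat > go.py <<'E'
# go.py x y z yaw_deg : shift/turn in tool axes from here to the target (tool down)
import sys, numpy as np
from scipy.spatial.transform import Rotation as R
from plant import get_obs
o=get_obs(); r0=R.from_euler("xyz",o["tcp_rot"])
print("t",round(o["time"],2),"pos",o["tool_pos"].round(1),"rot",np.degrees(o["tcp_rot"]).round(1),"w",round(o["grip_width"],1),"F",np.round(o["finger_force"],1), np.round(o["contact_force"],1))
p0=o["tool_pos"]
for k in range(1,len(sys.argv)-3,4):
    x,y,z,w=map(float,sys.argv[k:k+4]); r=R.from_euler("xyz",[180,0,w],degrees=True)
    print("dp",(r0.inv().apply(np.array([x,y,z])-p0)/1000).round(4).tolist(),"rot",(r0.inv()*r).as_rotvec().round(3).tolist())
E
python3 go.py 420 180 130 165.5 614.3 -96 100 165.5
```

```text
t 0.2 pos [155.9 501.1 226.3] rot [-179.9   -0.   162.7] w 91.8 F 0.0 [-0.  -0.5  0.3]
dp [-0.3476, -0.228, 0.0965] rot [-0.001, -0.0, -0.049]
dp [-0.6152, -0.4337, 0.1266] rot [-0.001, -0.0, -0.049]
```

```bash
python3 -m pendant '{"dp":[[-0.03,-0.02,0],[-0.08,-0.052,0.01],[-0.13,-0.085,0.03],[-0.18,-0.118,0.05],[-0.23,-0.15,0.06],[-0.28,-0.183,0.08],[-0.32,-0.21,0.09],[-0.348,-0.228,0.0965]],"rotation":[[0,0,-0.01],[0,0,-0.02],[0,0,-0.03],[0,0,-0.04],[0,0,-0.049],[0,0,-0.049],[0,0,-0.049],[0,0,-0.049]]}' 0.08; python3 go.py 614.3 -96 100 165.5 614.3 -96 60 165.5
```

```text
time: 1.2
tool_pos: [421.5, 178.2, 129.6]
tcp_rot: [-3.141, -0.001, 2.887]
contact_force: [-0.0, 0.8, 0.4]
grip_width: 80.3
finger_force: 0.0
t 1.2 pos [421.5 178.2 129.6] rot [-180.    -0.   165.4] w 80.3 F 0.0 [-0.   0.8  0.4]
dp [-0.2557, -0.2168, 0.0296] rot [-0.0, -0.001, -0.002]
dp [-0.2557, -0.2168, 0.0696] rot [-0.0, -0.001, -0.002]
```

```bash
python3 -m pendant '{"dp":[[-0.03,-0.026,0],[-0.075,-0.064,0.01],[-0.12,-0.102,0.02],[-0.165,-0.14,0.03],[-0.21,-0.178,0.03],[-0.24,-0.204,0.03],[-0.256,-0.217,0.03],[-0.256,-0.217,0.04]],"rotation":[[0,0,0],[0,0,0],[0,0,0],[0,0,0],[0,0,0],[0,0,0],[0,0,0],[0,0,0]]}' 0.08; python3 - <<'E'
from plant import get_obs, vision
import cv2, numpy as np
c=vision.capture("wrist"); cv2.imwrite("pics/w1.png",c["pixels"][:,:,::-1])
print({k:(np.round(v,3).tolist() if k[0]=="T" else v) for k,v in c.items() if k!="pixels"})
E
python3 go.py 614.3 -96 15.5 165.5
```

```text
time: 2.2
tool_pos: [614.9, -95.3, 90.0]
tcp_rot: [3.142, 0.002, 2.887]
contact_force: [-0.1, 0.3, -0.2]
grip_width: 79.6
finger_force: 0.0
{'vfov': 59.979946830121996, 'cx': 253.08420776070298, 'cy': 188.39591975533395, 'T_tool_cam': [[-0.0, 0.966, 0.258, 67.709], [1.0, 0.0, -0.001, -0.159], [-0.001, 0.258, -0.966, -157.521], [0.0, 0.0, 0.0, 1.0]]}
t 2.25 pos [613.  -93.8  87.9] rot [180.   -0.2 165.5] w 79.7 F 0.0 [-0.6  1.3 -1.6]
dp [-0.002, -0.0019, 0.0724] rot [0.0, -0.003, -0.001]
```

View pics/w1.png

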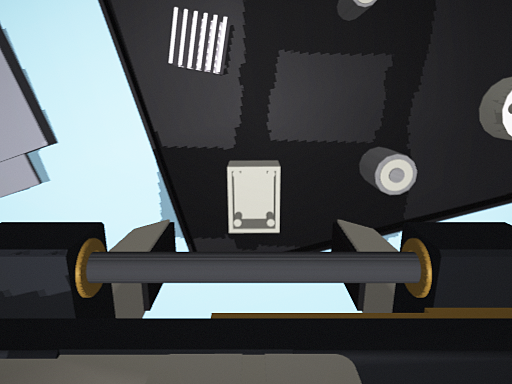

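The wrist view shows the rect housing at (254,197), centred between the fingers and square to them. I'll descend and grip.

```bash
python3 -m pendant '{"dp":[[0,0,0.015],[0,0,0.032],[0,0,0.048],[0,0,0.06],[0,0,0.066],[0,0,0.066]],"rotation":[[0,0,0],[0,0,0],[0,0,0],[0,0,0],[0,0,0],[0,0,0]]}'; for i in 1 2 3; do python3 -c "from plant import get_obs;print(get_obs()['tool_pos'])"; done; python3 go.py 613.3 -96 15.5 165.5
```

```text
time: 3.0
tool_pos: [614.0, -93.9, 23.8]
tcp_rot: [3.141, -0.001, 2.889]
contact_force: [0.3, -0.1, 0.7]
grip_width: 79.8
finger_force: 0.0
[614.01433492 -93.93095867  23.81960123]
[614.01433492 -93.93095867  23.81960123]
[614.01433492 -93.93095867  23.81960123]
t 3.0 pos [614.  -93.9  23.8] rot [180.   -0.  165.5] w 79.8 F 0.0 [ 0.3 -0.1  0.7]
dp [0.0002, -0.0022, 0.0083] rot [0.0, -0.001, 0.0]
```

```bash
python3 -m pendant '{"dp":[[0,-0.001,0.004],[0,-0.0015,0.0078],[0,-0.0015,0.0078]],"rotation":[[0,0,0],[0,0,0],[0,0,0]]}'; python3 -m pendant '{"dp":[[0,0,0],[0,0,0],[0,0,0],[0,0,0],[0,0,0],[0,0,0],[0,0,0],[0,0,0]],"rotation":[[0,0,0],[0,0,0],[0,0,0],[0,0,0],[0,0,0],[0,0,0],[0,0,0],[0,0,0]]}' 0.02;  python3 go.py 527.4 294 100 187.5
```

```text
time: 3.38
tool_pos: [613.6, -95.4, 16.2]
tcp_rot: [3.141, -0.0, 2.889]
contact_force: [-0.3, 0.2, 0.9]
grip_width: 79.9
finger_force: 0.0
time: 4.38
tool_pos: [613.7, -95.4, 16.4]
tcp_rot: [3.141, -0.0, 2.889]
contact_force: [-0.8, 0.5, 0.4]
grip_width: 35.6
finger_force: 30.0
t 4.38 pos [613.7 -95.4  16.4] rot [180.   -0.  165.5] w 35.6 F 30.0 [-0.8  0.5  0.4]
dp [0.181, 0.3554, -0.0835] rot [0.0, 0.0, -0.384]
```

```bash
python3 -m pendant '{"dp":[[0,0,-0.015],[0,0,-0.045],[0.005,0.01,-0.07],[0.02,0.04,-0.084],[0.042,0.084,-0.084],[0.064,0.128,-0.084],[0.086,0.17,-0.084],[0.105,0.21,-0.084]],"rotation":[[0,0,0],[0,0,0],[0,0,0],[0,0,-0.08],[0,0,-0.16],[0,0,-0.24],[0,0,-0.32],[0,0,-0.384]]}'; python3 go.py 527.4 294 60 187.5
```

```text
time: 5.38
tool_pos: [564.4, 135.7, 101.7]
tcp_rot: [3.142, 0.001, -3.008]
contact_force: [0.7, 0.5, -0.9]
grip_width: 35.5
finger_force: 30.0
t 5.38 pos [564.4 135.7 101.7] rot [ 1.800e+02  1.000e-01 -1.723e+02] w 35.5 F 30.0 [ 0.7  0.5 -0.9]
dp [0.0156, 0.1618, 0.0417] rot [0.0, 0.001, 0.003]
```

```bash
python3 -m pendant '{"dp":[[0.004,0.04,0],[0.0085,0.085,0],[0.013,0.13,0.005],[0.0155,0.155,0.02],[0.0155,0.162,0.04],[0.0155,0.162,0.055],[0.0155,0.162,0.065],[0.0155,0.162,0.065]],"rotation":[[0,0,0],[0,0,0],[0,0,0],[0,0,0],[0,0,0],[0,0,0],[0,0,0],[0,0,0]]}'; python3 go.py 527.4 294 17 187.5
```

```text
time: 6.38
tool_pos: [528.0, 292.0, 35.0]
tcp_rot: [-3.141, -0.001, -3.011]
contact_force: [0.2, 0.5, 0.6]
grip_width: 35.4
finger_force: 30.0
t 6.38 pos [528. 292.  35.] rot [-1.800e+02 -1.000e-01 -1.725e+02] w 35.4 F 30.0 [0.2 0.5 0.6]
dp [0.0003, 0.002, 0.018] rot [-0.0, -0.001, -0.001]
```

```bash
python3 -m pendant '{"dp":[[0,0.001,0.008],[0,0.0015,0.013],[0,0.0015,0.016],[0,0.0015,0.018],[0,0.0015,0.018]],"rotation":[[0,0,0],[0,0,0],[0,0,0],[0,0,0],[0,0,0]]}'; python3 go.py 527.4 294 16.5 187.5
```

```text
time: 7.0
tool_pos: [527.8, 294.2, 17.4]
tcp_rot: [3.142, -0.0, -3.01]
contact_force: [1.0, -0.2, -0.3]
grip_width: 35.5
finger_force: 30.0
t 7.0 pos [527.8 294.2  17.4] rot [ 180.    -0.  -172.5] w 35.5 F 30.0 [ 1.  -0.2 -0.3]
dp [0.0005, -0.0002, 0.0009] rot [0.0, -0.0, 0.0]
```

```bash
python3 -m pendant '{"dp":[[0,0,0.0008],[0,0,0.0008]],"rotation":[[0,0,0],[0,0,0]]}'; python3 -m pendant '{"dp":[[0,0,0],[0,0,0],[0,0,0],[0,0,-0.01],[0,0,-0.04],[0,0,-0.07],[0,0,-0.085],[0,0,-0.085]],"rotation":[[0,0,0],[0,0,0],[0,0,0],[0,0,0],[0,0,0],[0,0,0],[0,0,0],[0,0,0]]}' 0.055; python3 go.py 497.5 95 100 225.5 497.5 95 70 225.5
```

```text
time: 7.25
tool_pos: [527.9, 294.3, 16.7]
tcp_rot: [3.142, 0.0, -3.01]
contact_force: [0.2, 0.0, -0.8]
grip_width: 35.9
finger_force: 30.0
time: 8.25
tool_pos: [528.4, 294.5, 102.8]
tcp_rot: [3.141, 0.002, -3.01]
contact_force: [-0.3, 0.8, -0.4]
grip_width: 54.7
finger_force: 0.0
t 8.25 pos [528.4 294.5 102.8] rot [ 1.800e+02  1.000e-01 -1.725e+02] w 54.7 F 0.0 [-0.3  0.8 -0.4]
dp [0.0567, -0.1937, 0.0025] rot [-0.0, 0.002, -0.663]
dp [0.0568, -0.1937, 0.0325] rot [-0.0, 0.002, -0.663]
```

```bash
python3 -m pendant '{"dp":[[0.01,-0.035,0],[0.022,-0.075,0],[0.034,-0.115,0],[0.045,-0.155,0.01],[0.055,-0.185,0.02],[0.057,-0.194,0.03],[0.057,-0.194,0.03],[0.057,-0.194,0.03]],"rotation":[[0,0,-0.15],[0,0,-0.3],[0,0,-0.45],[0,0,-0.6],[0,0,-0.663],[0,0,-0.663],[0,0,-0.663],[0,0,-0.663]]}'; python3 - <<'E'
from plant import get_obs, vision
import cv2, numpy as np
a=vision.capture("wrist")["pixels"]; b=vision.capture("top")["pixels"]
cv2.imwrite("pics/w2.png",np.hstack([cv2.resize(a,(400,300)),cv2.resize(b[190:310,100:260],(400,300))])[:,:,::-1])
E
python3 go.py 497.5 95 16 225.5
```

```text
time: 9.25
tool_pos: [497.0, 95.3, 71.5]
tcp_rot: [3.141, 0.0, -2.347]
contact_force: [0.6, 0.7, 0.8]
grip_width: 55.0
finger_force: 0.0
t 9.35 pos [497.   95.4  71.8] rot [-180.     0.  -134.4] w 54.9 F 0.0 [ 0.4 -0.  -0.3]
dp [0.0, -0.0006, 0.0558] rot [-0.0, 0.001, 0.001]
```

View pics/w2.png

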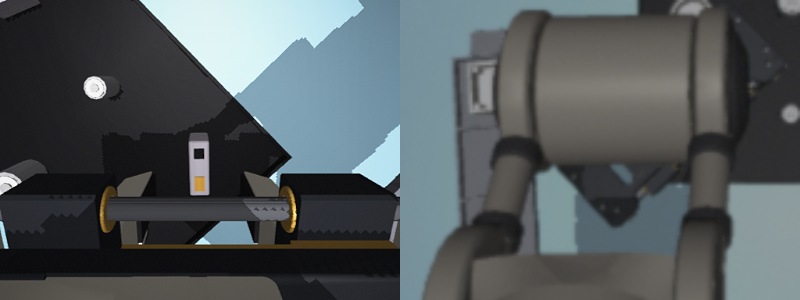

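The left half (wrist) shows the flat cell at about (200,165), centred between the fingers and aligned with them. The right half (top) shows the rect housing in the tab pocket at about (483,85). I'll descend and grip.

```bash
python3 -m pendant '{"dp":[[0,0,0.012],[0,0,0.026],[0,0,0.04],[0,0,0.05],[0,0,0.055],[0,0,0.055]],"rotation":[[0,0,0],[0,0,0],[0,0,0],[0,0,0],[0,0,0],[0,0,0]]}'; python3 -m pendant '{"dp":[[0,0,0],[0,0,0],[0,0,0],[0,0,0],[0,0,0],[0,0,0],[0,0,0]],"rotation":[[0,0,0],[0,0,0],[0,0,0],[0,0,0],[0,0,0],[0,0,0],[0,0,0]]}' 0.0;  python3 go.py 459 285 100 187.5
```

```text
time: 10.1
tool_pos: [496.6, 94.4, 16.3]
tcp_rot: [3.141, -0.0, -2.347]
contact_force: [0.1, 0.3, 0.7]
grip_width: 54.8
finger_force: 0.0
time: 10.98
tool_pos: [496.7, 94.5, 16.7]
tcp_rot: [-3.142, 0.0, -2.347]
contact_force: [-0.7, -0.7, 2.4]
grip_width: 15.8
finger_force: 30.0
t 10.97 pos [496.7  94.5  16.7] rot [-180.     0.  -134.5] w 15.8 F 30.0 [-0.7 -0.7  2.4]
dp [-0.1095, 0.1605, -0.0833] rot [0.0, 0.0, 0.663]
```

```bash
python3 -m pendant '{"dp":[[0,0,-0.015],[0,0,-0.045],[-0.005,0.008,-0.07],[-0.03,0.044,-0.084],[-0.06,0.088,-0.084],[-0.09,0.132,-0.084],[-0.108,0.158,-0.084],[-0.1095,0.1605,-0.07]],"rotation":[[0,0,0],[0,0,0],[0,0,0.1],[0,0,0.26],[0,0,0.42],[0,0,0.58],[0,0,0.663],[0,0,0.663]]}'; python3 go.py 459 285 30 187.5
```

```text
time: 11.98
tool_pos: [459.2, 287.2, 87.9]
tcp_rot: [3.14, 0.003, -3.007]
contact_force: [1.3, -0.9, -1.2]
grip_width: 15.7
finger_force: 30.0
t 11.97 pos [459.2 287.2  87.9] rot [ 179.9    0.2 -172.3] w 15.7 F 30.0 [ 1.3 -0.9 -1.2]
dp [0.0007, -0.0022, 0.0579] rot [0.001, 0.003, 0.004]
```

```bash
python3 -m pendant '{"dp":[[0,0,0.015],[0,0,0.035],[0,0,0.05],[0,0,0.06],[0,0,0.066],[0,0,0.0695],[0,0,0.0695]],"rotation":[[0,0,0],[0,0,0],[0,0,0],[0,0,0],[0,0,0],[0,0,0],[0,0,0]]}'; python3 go.py 459 285 16.5 187.5
```

```text
time: 12.85
tool_pos: [459.1, 285.1, 17.3]
tcp_rot: [3.141, 0.0, -3.01]
contact_force: [0.2, -0.4, -0.6]
grip_width: 15.7
finger_force: 30.0
t 12.85 pos [459.1 285.1  17.3] rot [ 180.     0.  -172.5] w 15.7 F 30.0 [ 0.2 -0.4 -0.6]
dp [0.0002, -0.0001, 0.0008] rot [0.0, 0.0, 0.0]
```

```bash
python3 -m pendant '{"dp":[[0,0,0.0005],[0,0,0.0005],[0,0,0.0005],[0,0,-0.01],[0,0,-0.04],[0,0,-0.07],[0,0,-0.085],[0,0,-0.085]],"rotation":[[0,0,0],[0,0,0],[0,0,0],[0,0,0],[0,0,0],[0,0,0],[0,0,0],[0,0,0]]}' 0.04; python3 go.py 506.3 -104 90 156
```

```text
time: 13.85
tool_pos: [459.5, 285.3, 103.2]
tcp_rot: [3.141, 0.002, -3.01]
contact_force: [-0.3, 0.0, 0.5]
grip_width: 40.0
finger_force: 0.0
t 13.85 pos [459.5 285.3 103.2] rot [ 1.800e+02  1.000e-01 -1.725e+02] w 40.0 F 0.0 [-0.3  0.   0.5]
dp [0.0046, -0.3921, 0.0129] rot [0.001, 0.002, 0.55]
```

```bash
python3 -m pendant '{"dp":[[0,-0.04,0],[0.001,-0.095,0],[0.002,-0.15,0],[0.003,-0.205,0],[0.004,-0.26,0],[0.0045,-0.315,0],[0.0045,-0.365,0.005],[0.0045,-0.392,0.013]],"rotation":[[0,0,0.05],[0,0,0.15],[0,0,0.25],[0,0,0.35],[0,0,0.45],[0,0,0.55],[0,0,0.55],[0,0,0.55]]}' 0.07; python3 - <<'E'
from plant import get_obs, vision
import cv2, numpy as np
a=vision.capture("wrist")["pixels"]; b=vision.capture("top")["pixels"]
cv2.imwrite("pics/w3.png",np.hstack([cv2.resize(a,(400,300)),cv2.resize(b[195:303,103:247],(400,300))])[:,:,::-1])
E
python3 go.py 506.3 -104 16 156
```

```text
time: 14.85
tool_pos: [505.4, -106.6, 87.9]
tcp_rot: [-3.141, -0.001, 2.721]
contact_force: [-0.1, 0.5, 0.0]
grip_width: 70.0
finger_force: 0.0
t 14.95 pos [ 505.  -106.5   87.1] rot [-180.    -0.2  155.8] w 69.9 F 0.0 [ 0.1  0.1 -0.6]
dp [-0.0004, 0.0028, 0.0711] rot [-0.001, -0.003, -0.003]
```

View pics/w3.png

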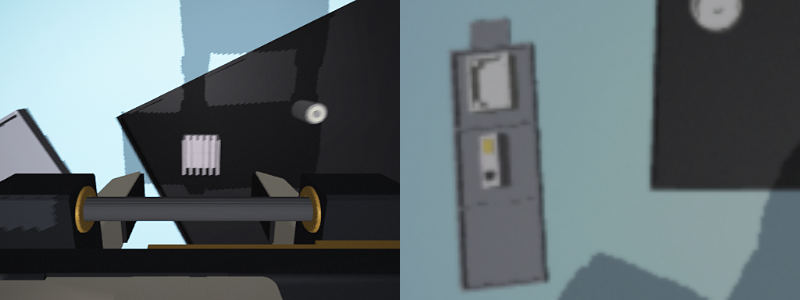

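The wrist half shows the heat sink at (201,155), centred and square to the fingers. The top half shows the rect housing (491,82) and flat cell (490,160) well centred in their pockets.

```bash
python3 -m pendant '{"dp":[[0,0.001,0.015],[0,0.001,0.032],[0,0.001,0.048],[0,0.001,0.06],[0,0.001,0.067],[0,0.001,0.0715],[0,0.001,0.0715]],"rotation":[[0,0,0],[0,0,0],[0,0,0],[0,0,0],[0,0,0],[0,0,0],[0,0,0]]}'; python3 -m pendant '{"dp":[[0,0,0],[0,0,0],[0,0,0],[0,0,0],[0,0,0],[0,0,0],[0,0,0]],"rotation":[[0,0,0],[0,0,0],[0,0,0],[0,0,0],[0,0,0],[0,0,0],[0,0,0]]}' 0.01;  python3 go.py 390.6 276 100 187.5
```

```text
time: 15.82
tool_pos: [506.2, -103.1, 17.5]
tcp_rot: [3.141, -0.0, 2.723]
contact_force: [0.5, -0.2, 0.4]
grip_width: 69.9
finger_force: 0.0
time: 16.7
tool_pos: [506.3, -103.3, 17.7]
tcp_rot: [3.142, 0.0, 2.723]
contact_force: [-1.2, -0.1, 2.2]
grip_width: 31.5
finger_force: 30.0
t 16.7 pos [ 506.3 -103.3   17.7] rot [180.   0. 156.] w 31.5 F 30.0 [-1.2 -0.1  2.2]
dp [0.2599, 0.2995, -0.0823] rot [0.0, 0.0, -0.55]
```

```bash
python3 -m pendant '{"dp":[[0,0,-0.015],[0,0,-0.045],[0.01,0.012,-0.07],[0.035,0.04,-0.083],[0.07,0.081,-0.083],[0.105,0.121,-0.083],[0.14,0.161,-0.083],[0.17,0.196,-0.083]],"rotation":[[0,0,0],[0,0,0],[0,0,-0.1],[0,0,-0.2],[0,0,-0.3],[0,0,-0.4],[0,0,-0.5],[0,0,-0.55]]}'; python3 go.py 390.6 276 100 187.5
```

```text
time: 17.7
tool_pos: [430.1, 146.6, 101.7]
tcp_rot: [3.141, 0.001, -3.008]
contact_force: [-0.0, 0.1, -1.0]
grip_width: 31.5
finger_force: 30.0
t 17.7 pos [430.1 146.6 101.7] rot [ 1.800e+02  1.000e-01 -1.723e+02] w 31.5 F 30.0 [-0.   0.1 -1. ]
dp [0.0219, 0.1335, 0.0017] rot [0.0, 0.001, 0.003]
```

```bash
python3 -m pendant '{"dp":[[0.007,0.042,0],[0.014,0.086,0],[0.02,0.122,0.005],[0.022,0.133,0.02],[0.022,0.133,0.04],[0.022,0.133,0.055],[0.022,0.133,0.065],[0.022,0.133,0.065]],"rotation":[[0,0,0],[0,0,0],[0,0,0],[0,0,0],[0,0,0],[0,0,0],[0,0,0],[0,0,0]]}'; python3 go.py 390.6 276 18 187.5
```

```text
time: 18.7
tool_pos: [391.2, 273.3, 35.0]
tcp_rot: [-3.141, -0.001, -3.011]
contact_force: [-0.2, -0.3, -0.0]
grip_width: 31.6
finger_force: 30.0
t 18.7 pos [391.2 273.3  35. ] rot [-1.800e+02 -1.000e-01 -1.725e+02] w 31.6 F 30.0 [-0.2 -0.3 -0. ]
dp [0.0002, 0.0028, 0.017] rot [-0.001, -0.001, -0.0]
```

```bash
python3 -m pendant '{"dp":[[0,0.002,0.008],[0,0.002,0.013],[0,0.002,0.0155],[0,0.002,0.017],[0,0.002,0.0175]],"rotation":[[0,0,0],[0,0,0],[0,0,0],[0,0,0],[0,0,0]]}'; python3 go.py 390.6 276 18 187.5
```

```text
time: 19.32
tool_pos: [391.2, 275.9, 18.2]
tcp_rot: [3.141, 0.0, -3.01]
contact_force: [1.3, -0.5, -0.2]
grip_width: 31.5
finger_force: 30.0
t 19.32 pos [391.2 275.9  18.2] rot [ 180.     0.  -172.5] w 31.5 F 30.0 [ 1.3 -0.5 -0.2]
dp [0.0006, 0.0001, 0.0002] rot [0.0, 0.0, 0.0]
```

```bash
python3 -m pendant '{"dp":[[0,0,0.0005],[0,0,0.0005],[0,0,0.0005],[0,0,-0.01],[0,0,-0.04],[0,0,-0.07],[0,0,-0.085],[0,0,-0.085]],"rotation":[[0,0,0],[0,0,0],[0,0,0],[0,0,0],[0,0,0],[0,0,0],[0,0,0],[0,0,0]]}' 0.05; python3 go.py 601.5 97 80 187.5
```

```text
time: 20.32
tool_pos: [391.9, 276.3, 104.7]
tcp_rot: [3.14, 0.003, -3.01]
contact_force: [0.6, -0.7, -0.3]
grip_width: 50.1
finger_force: 0.0
t 20.32 pos [391.9 276.3 104.7] rot [ 179.9    0.2 -172.5] w 50.1 F 0.0 [ 0.6 -0.7 -0.3]
dp [-0.1842, -0.2052, 0.0251] rot [0.001, 0.003, 0.0]
```

```bash
python3 -m pendant '{"dp":[[-0.02,-0.023,0],[-0.055,-0.061,0],[-0.09,-0.1,0],[-0.125,-0.14,0],[-0.155,-0.173,0.005],[-0.178,-0.199,0.015],[-0.1845,-0.2052,0.025],[-0.1845,-0.2052,0.025]],"rotation":[[0,0,0],[0,0,0],[0,0,0],[0,0,0],[0,0,0],[0,0,0],[0,0,0],[0,0,0]]}' 0.08; python3 - <<'E'
from plant import get_obs, vision
import cv2, numpy as np
a=vision.capture("wrist")["pixels"]; b=vision.capture("top")["pixels"]
cv2.imwrite("pics/w4.png",np.hstack([cv2.resize(a,(400,300)),cv2.resize(b[195:303,103:247],(400,300))])[:,:,::-1])
E
python3 go.py 601.5 97 16 187.5
```

```text
time: 21.32
tool_pos: [599.6, 96.7, 76.4]
tcp_rot: [3.141, -0.004, -3.011]
contact_force: [0.2, -0.1, -0.9]
grip_width: 79.7
finger_force: 0.0
t 21.43 pos [599.8  97.6  77.8] rot [ 1.800e+02 -1.000e-01 -1.724e+02] w 80.2 F 0.0 [0.4 0.9 0.1]
dp [-0.0017, -0.0008, 0.0618] rot [0.001, -0.001, 0.001]
```

View pics/w4.png

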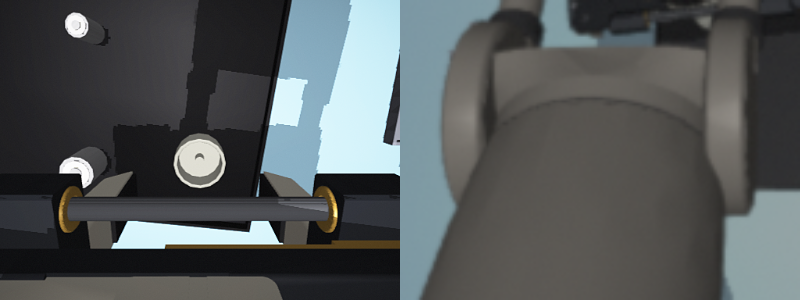

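The wrist half shows the round housing at (200,160), centred. The fat cell at (75,170) is clear of the fingers. In the top half the arm hides the trays.

```bash
python3 -m pendant '{"dp":[[0,0,0.015],[0,0,0.03],[0,0,0.045],[0,0,0.055],[0,0,0.06],[0,0,0.062],[0,0,0.062]],"rotation":[[0,0,0],[0,0,0],[0,0,0],[0,0,0],[0,0,0],[0,0,0],[0,0,0]]}'; python3 -m pendant '{"dp":[[0,0,0],[0,0,0],[0,0,0],[0,0,0],[0,0,0],[0,0,0],[0,0,0]],"rotation":[[0,0,0],[0,0,0],[0,0,0],[0,0,0],[0,0,0],[0,0,0],[0,0,0]]}' 0.02;  python3 go.py 510 -265 100 184
```

```text
time: 22.3
tool_pos: [601.1, 96.5, 16.3]
tcp_rot: [3.142, 0.001, -3.011]
contact_force: [-0.1, 0.4, 0.1]
grip_width: 80.3
finger_force: 0.0
time: 23.18
tool_pos: [600.9, 96.6, 16.2]
tcp_rot: [3.141, 0.0, -3.01]
contact_force: [0.3, -0.2, 1.5]
grip_width: 42.8
finger_force: 30.0
t 23.18 pos [600.9  96.6  16.2] rot [ 180.     0.  -172.5] w 42.8 F 30.0 [ 0.3 -0.2  1.5]
dp [0.1375, -0.3466, -0.0838] rot [0.0, 0.0, 0.061]
```

```bash
python3 -m pendant '{"dp":[[0,0,-0.015],[0,0,-0.045],[0.003,-0.008,-0.075],[0.015,-0.038,-0.084],[0.033,-0.083,-0.084],[0.051,-0.129,-0.084],[0.069,-0.174,-0.084],[0.085,-0.214,-0.084]],"rotation":[[0,0,0],[0,0,0],[0,0,0],[0,0,0.02],[0,0,0.04],[0,0,0.061],[0,0,0.061],[0,0,0.061]]}'; python3 go.py 510 -265 100 184
```

```text
time: 24.18
tool_pos: [544.3, -128.4, 101.2]
tcp_rot: [-3.141, 0.001, -3.072]
contact_force: [-0.2, -0.4, 0.2]
grip_width: 43.0
finger_force: 30.0
t 24.18 pos [ 544.3 -128.4  101.2] rot [-1.80e+02  1.00e-01 -1.76e+02] w 43.0 F 30.0 [-0.2 -0.4  0.2]
dp [0.0438, -0.1338, 0.0013] rot [-0.001, 0.001, 0.0]
```

```bash
python3 -m pendant '{"dp":[[0.014,-0.042,0],[0.028,-0.086,0],[0.04,-0.122,0.005],[0.044,-0.134,0.02],[0.044,-0.134,0.04],[0.044,-0.134,0.055],[0.044,-0.134,0.065],[0.044,-0.134,0.065]],"rotation":[[0,0,0],[0,0,0],[0,0,0],[0,0,0],[0,0,0],[0,0,0],[0,0,0],[0,0,0]]}'; python3 go.py 510 -265 16.5 184
```

```text
time: 25.18
tool_pos: [510.0, -262.7, 34.4]
tcp_rot: [3.141, -0.001, -3.071]
contact_force: [0.4, -0.5, -0.3]
grip_width: 43.4
finger_force: 30.0
t 25.18 pos [ 510.  -262.7   34.4] rot [ 1.799e+02 -1.000e-01 -1.759e+02] w 43.4 F 30.0 [ 0.4 -0.5 -0.3]
dp [0.0001, -0.0023, 0.0179] rot [0.001, -0.001, 0.001]
```

```bash
python3 -m pendant '{"dp":[[0,-0.001,0.008],[0,-0.001,0.013],[0,-0.001,0.0155],[0,-0.001,0.0175],[0,-0.001,0.0175]],"rotation":[[0,0,0],[0,0,0],[0,0,0],[0,0,0],[0,0,0]]}'; python3 go.py 510 -265 16.5 184
```

```text
time: 25.8
tool_pos: [510.2, -264.4, 17.6]
tcp_rot: [3.141, 0.0, -3.071]
contact_force: [-0.8, 0.5, -0.2]
grip_width: 42.9
finger_force: 30.0
t 25.8 pos [ 510.2 -264.4   17.6] rot [ 180.    0. -176.] w 42.9 F 30.0 [-0.8  0.5 -0.2]
dp [0.0002, -0.0005, 0.0011] rot [0.0, 0.0, 0.0]
```

```bash
python3 -m pendant '{"dp":[[0,0,0.001],[0,0,0.001]],"rotation":[[0,0,0],[0,0,0]]}'; python3 -m pendant '{"dp":[[0,0,0],[0,0,0],[0,0,0],[0,0,-0.01],[0,0,-0.04],[0,0,-0.07],[0,0,-0.085],[0,0,-0.085]],"rotation":[[0,0,0],[0,0,0],[0,0,0],[0,0,0],[0,0,0],[0,0,0],[0,0,0],[0,0,0]]}' 0.06; python3 go.py 507.3 -2.3 80 184
```

```text
time: 26.05
tool_pos: [510.2, -264.4, 16.6]
tcp_rot: [3.142, 0.0, -3.071]
contact_force: [-0.5, 0.9, -0.4]
grip_width: 43.3
finger_force: 30.0
time: 27.05
tool_pos: [510.7, -264.8, 102.7]
tcp_rot: [-3.14, 0.002, -3.071]
contact_force: [-0.2, -0.0, -1.0]
grip_width: 59.9
finger_force: 0.0
t 27.05 pos [ 510.7 -264.8  102.7] rot [-1.799e+02  1.000e-01 -1.760e+02] w 59.9 F 0.0 [-0.2 -0.  -1. ]
dp [-0.015, 0.2621, 0.0224] rot [-0.001, 0.002, 0.0]
```

```bash
python3 -m pendant '{"dp":[[-0.002,0.03,0],[-0.005,0.085,0],[-0.008,0.14,0],[-0.011,0.19,0],[-0.014,0.235,0.005],[-0.015,0.262,0.015],[-0.015,0.262,0.0225],[-0.015,0.262,0.0225]],"rotation":[[0,0,0],[0,0,0],[0,0,0],[0,0,0],[0,0,0],[0,0,0],[0,0,0],[0,0,0]]}'; python3 - <<'E'
from plant import get_obs, vision
import cv2, numpy as np
a=vision.capture("wrist")["pixels"]; b=vision.capture("top")["pixels"]
cv2.imwrite("pics/w5.png",np.hstack([cv2.resize(a,(400,300)),cv2.resize(b[195:303,300:444],(400,300))])[:,:,::-1])
E
python3 go.py 507.3 -2.3 16 184
```

```text
time: 28.05
tool_pos: [506.1, -2.6, 78.0]
tcp_rot: [3.141, -0.002, -3.071]
contact_force: [-0.4, 0.1, 0.5]
grip_width: 60.2
finger_force: 0.0
t 28.15 pos [506.9  -3.1  78.9] rot [-180.    -0.  -176.1] w 60.0 F 0.0 [ 0.2 -0.6  0.3]
dp [-0.0005, 0.0008, 0.0629] rot [-0.0, -0.0, -0.001]
```

View pics/w5.png

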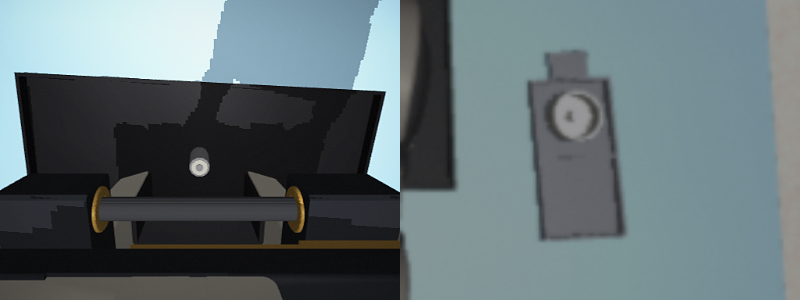

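The wrist half shows the thin cell at (199,167), centred. The top half shows the round housing at (577,116), seated about centrally in the tab pocket.

```bash
python3 -m pendant '{"dp":[[0,0,0.015],[0,0,0.03],[0,0,0.045],[0,0,0.055],[0,0,0.061],[0,0,0.063],[0,0,0.063]],"rotation":[[0,0,0],[0,0,0],[0,0,0],[0,0,0],[0,0,0],[0,0,0],[0,0,0]]}'; python3 -m pendant '{"dp":[[0,0,0],[0,0,0],[0,0,0],[0,0,0],[0,0,0],[0,0,0],[0,0,0]],"rotation":[[0,0,0],[0,0,0],[0,0,0],[0,0,0],[0,0,0],[0,0,0],[0,0,0]]}' 0.0;  python3 go.py 441.1 -269.5 100 184
```

```text
time: 29.02
tool_pos: [507.0, -2.0, 16.3]
tcp_rot: [-3.142, 0.0, -3.071]
contact_force: [-0.5, 0.8, 0.3]
grip_width: 60.0
finger_force: 0.0
time: 29.9
tool_pos: [506.8, -2.0, 16.2]
tcp_rot: [3.142, 0.0, -3.071]
contact_force: [0.5, -0.5, 0.5]
grip_width: 15.9
finger_force: 30.0
t 29.9 pos [506.8  -2.   16.2] rot [ 180.    0. -176.] w 15.9 F 30.0 [ 0.5 -0.5  0.5]
dp [0.0843, -0.2622, -0.0839] rot [0.0, 0.0, 0.0]
```

```bash
python3 -m pendant '{"dp":[[0,0,-0.015],[0,0,-0.045],[0.003,-0.008,-0.075],[0.015,-0.047,-0.084],[0.03,-0.093,-0.084],[0.045,-0.14,-0.084],[0.06,-0.187,-0.084],[0.072,-0.224,-0.084]],"rotation":[[0,0,0],[0,0,0],[0,0,0],[0,0,0],[0,0,0],[0,0,0],[0,0,0],[0,0,0]]}'; python3 go.py 441.1 -269.5 16.5 184
```

```text
time: 30.9
tool_pos: [450.3, -232.5, 101.2]
tcp_rot: [-3.141, 0.001, -3.072]
contact_force: [0.1, -0.0, -0.6]
grip_width: 16.3
finger_force: 30.0
t 30.9 pos [ 450.3 -232.5  101.2] rot [-1.799e+02  1.000e-01 -1.760e+02] w 16.3 F 30.0 [ 0.1 -0.  -0.6]
dp [0.0118, -0.0362, 0.0847] rot [-0.001, 0.001, -0.001]
```

```bash
python3 -m pendant '{"dp":[[0.006,-0.02,0],[0.012,-0.0375,0.005],[0.012,-0.0375,0.02],[0.012,-0.0375,0.04],[0.012,-0.0375,0.055],[0.012,-0.0375,0.065],[0.012,-0.0375,0.072],[0.012,-0.0375,0.072]],"rotation":[[0,0,0],[0,0,0],[0,0,0],[0,0,0],[0,0,0],[0,0,0],[0,0,0],[0,0,0]]}'; python3 go.py 441.1 -269.5 16.5 184
```

```text
time: 31.9
tool_pos: [441.3, -268.6, 27.8]
tcp_rot: [3.141, -0.0, -3.071]
contact_force: [-0.1, -0.2, -0.3]
grip_width: 16.2
finger_force: 30.0
t 31.9 pos [ 441.3 -268.6   27.8] rot [ 180.   -0. -176.] w 16.2 F 30.0 [-0.1 -0.2 -0.3]
dp [0.0002, -0.0009, 0.0113] rot [0.001, -0.0, 0.001]
```

```bash
python3 -m pendant '{"dp":[[0,0,0.005],[0,0,0.008],[0,0,0.01],[0,0,0.0115],[0,0,0.0118],[0,0,0.0118]],"rotation":[[0,0,0],[0,0,0],[0,0,0],[0,0,0],[0,0,0],[0,0,0]]}'; python3 go.py 441.1 -269.5 16.2 184
```

```text
time: 32.65
tool_pos: [441.4, -268.8, 16.3]
tcp_rot: [3.142, 0.0, -3.071]
contact_force: [0.1, 0.3, -0.7]
grip_width: 16.1
finger_force: 30.0
t 32.65 pos [ 441.4 -268.8   16.3] rot [ 180.    0. -176.] w 16.1 F 30.0 [ 0.1  0.3 -0.7]
dp [0.0003, -0.0007, 0.0001] rot [0.0, 0.0, 0.0]
```

Now I'll release, retreat and check everything.

```bash
python3 -m pendant '{"dp":[[0,0,0],[0,0,0],[0,0,0],[0,0,-0.01],[0,0,-0.04],[0,0,-0.08],[0,0,-0.12],[0,0,-0.16]],"rotation":[[0,0,0],[0,0,0],[0,0,0],[0,0,0],[0,0,0],[0,0,0],[0,0,0],[0,0,0]]}' 0.04; python3 -m pendant '{"dp":[[0.02,0.03,0],[0.03,0.08,0],[0.04,0.13,0],[0.05,0.18,0],[0.06,0.22,0],[0.06,0.25,0],[0.06,0.25,0]],"rotation":[[0,0,0],[0,0,0],[0,0,0],[0,0,0],[0,0,0],[0,0,0],[0,0,0]]}'; python3 - <<'E'
from plant import vision
import cv2, numpy as np
b=vision.capture("top")["pixels"]; s=vision.capture("scene")["pixels"]
k=lambda im,x,y,w,h,W,H:cv2.resize(im[y:y+h,x:x+w],(W,H),interpolation=cv2.INTER_CUBIC)
top=np.hstack([k(b,110,200,65,100,195,300),k(b,335,200,65,100,195,300),k(b,120,110,205,150,410,300)])
bot=np.hstack([k(s,355,160,75,95,237,300),k(s,155,70,75,95,237,300),k(s,150,120,200,184,326,300)])
cv2.imwrite("pics/end.png",np.vstack([top,bot])[:,:,::-1])
E
```

```text
time: 33.65
tool_pos: [441.2, -268.7, 178.4]
tcp_rot: [-3.141, 0.001, -3.071]
contact_force: [-0.8, -0.5, 0.4]
grip_width: 40.3
finger_force: 0.0
time: 34.52
tool_pos: [363.6, -22.3, 177.0]
tcp_rot: [-3.141, 0.001, -3.068]
contact_force: [-0.9, -0.1, 1.0]
grip_width: 40.0
finger_force: 0.0
```

View pics/end.png

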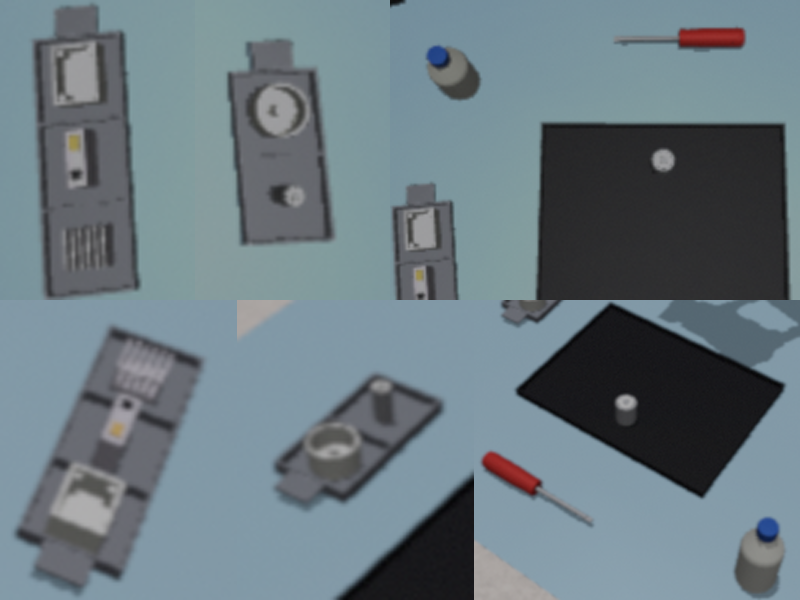

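The final view shows all five parts upright and centred in their pockets. The thin cell's top sits at (293,196), offset only by its height. The fat cell, screwdriver and bottle haven't moved.

```bash
python3 -c "from plant import workorder; print(workorder.close_job())"
```

```text
the job is handed in; nothing more can be done
None
```

Both kits are made up and the job is handed in after about 35 s: the final pictures show all five parts upright in the middle of their pockets and the fat cell, screwdriver and bottle where they started; the judge returned no verdict.

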